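# Square an enclosure lid into the corner of rail and gate with a mallet

## Task

Register the cream enclosure lid for printing: swing the aluminium gate fully down across the rail track, then take the grey rubber mallet by its handle and, touching the lid only with the mallet, nudge it squarely against the steel rail and then along the rail up to the gate, pressing it home for a moment against each, so that it ends touching both. Its coat is fresh, so go by feel and never press on it with more than 15 newtons. Then lay the mallet flat on the counter clear of the track, and leave the lenses and the test plug where they are.

Things in the scene. Friction and masses are not known exactly. Their poses are not given: they have to be found in the camera images.
- track: rail track on the counter. Origin: counter level, under the square corner of rail face and lowered gate face. Own x points square into the rail, own y along the rail to the gate, z up. Rail face: plane x = 0; lowered gate's face: plane y = 0; the lid goes at x < 0, y < 0. Flat steel bed 4 mm thick from x = -165 to +50 mm, y = -240 to +60 mm
- gate (a joint): pivoting aluminium gate, a drop arm swinging in the upright plane across the track, on a pin behind the rail (along the track's y, at track x = +32 mm, y = +6 mm, 34 mm above the counter). Rad: 0 = fully down on its stop, grows to 1.0 as the free end rises. Friction keeps it where it is left; about 1 to 3 N on the arm pushes it down
- gate_top (a point): middle of the gate arm's upper surface, 92 mm out from the pin; with the gate down at track x = -60 mm, y = +6 mm, 44 mm above the counter. Arm 12 mm thick (track y), 20 mm tall, reaches 142 mm from the pin, then a round black knob 18 mm across to 166 mm. The blade under it hangs to 5 mm above the counter when down. Own x points from free end to pin
- lid_center (a point): centre (half-way up) of the cream hammertone enclosure lid, a flat plate 94 mm (own x) by 120 mm (own y) by 8 mm high with four screw holes, 0.10 to 0.20 kg, lying on the track's bed. Its 120 mm edge at +x goes against the rail, its 94 mm edge at +y against the gate; seated, this point is 47 mm from the rail's face, 60 mm from the gate's
- mallet_grip (a point): grip point of the grey rubber mallet: on the axis of its round 22 mm wooden handle, 25 mm above the counter as it lies level; own x along the handle to the head, z up. Head: flat-sided block 50 mm (own x) by 80 (own y) by 50 high, centred on the handle's axis; it has crept on the handle, so its centre is 48 to 62 mm ahead of this point. The handle ends 120 mm behind. 0.3 kg
- lens0_center (a point): amber faceted glass jewel lamp lens, 25 mm diameter, 16 mm high, standing on the counter: leave alone. Point at its centre
- lens1_center (a point): second lens, as lens0_center
- lens2_center (a point): third lens, as lens0_center
- plug_center (a point): polished steel quarter-inch test plug, 82 mm long, 15 mm diameter, lying on the counter: leave alone. Point on its axis in the middle of its sleeve; own x points to its tip
- rail_mid (a point): middle of the upper edge of the rail's face, 22 mm above the counter, at track x = 0, y = -92 mm. The dark steel rail is 13 mm thick, stands 4 to 22 mm above the counter and runs from track y = -235 to +50 mm. Axes as the track's
There are look-alikes about, which are no part of the job. Of the things that look like the part that bears lid_center, take the one that is farthest to the robot's right at the start.

How it is judged:
By the outcome, as a careful person would: the job done as asked, in the order asked, and still so for the second after the job is handed in, with the robot touching nothing.
It also fails if it takes over 72 s, if anything falls off the work surface, if the arm or the gripper's body presses on something with over 40 N, if the wrist force passes 120 N, or if a joint passes its speed limit or range.

## Robot

A 7-joint arm with a two-finger parallel gripper is mounted at the origin on the work surface. World frame = base frame: x ahead of the robot, y to its left, z up, the work surface at z = 0. Lengths are in m, angles in rad, forces in N, time in s.
With the tool pointing down it reaches from about 0.425 to 1.025 m from the base axis. Payload 3.6 kg.
Tool frame: the origin (TCP) lies midway between the tips of the shut fingers; the grasp point (between the pads) lies ctrl.grasp_offset behind it (ctrl.grasp_offset is the distance from the TCP to the grasp point, in m); y points along the fingers, z is the direction in which the jaws open and shut, and the axes are right-handed (so a half turn about y gives the same grasp; the last joint's range is limited). The gripper opens to 85 mm and grips with 20 to 120 N. Pads are 22 mm wide; open, the fingers measure 114 mm over their backs; the gripper's body (76 mm by 85 mm) begins 54 mm behind the grasp point. The pads swing forward as they close: fully open they stand 13 mm farther back than shut.
Start: joints at [1.181, 0.591, 0.048, 1.609, -0.033, 0.943, -0.034], TCP at [0.211, -0.694, 0.231] pointing down, gripper open.
Joint ranges: [-2.69, 2.69], [-0.47, 2.24], [-1.27, 1.36], [0.19, 2.51], [-1.53, 4.68], [0.08, 2.07], [-3.09, 3.09]. Speed limits (rad/s): [2.57, 2.57, 3.14, 3.14, 3.14, 3.14, 3.14].

## Interface

Orientations are given as a unit quaternion [x, y, z, w].
In Python, from plant import ctrl, snapshot gives the robot as it stands. The module is installed in compiled form; this text tells all that it offers. Calls block until the motion is done:
- ctrl.move_pose(position, orientation): joint-space move of the TCP to a pose.
- ctrl.servo_line(position, attitude=None, feed=0.15): straight line of the TCP; attitude=None keeps the orientation; feed is the mean speed in m/s.
- ctrl.move_j(angles): joint-space move.
- ctrl.gripper_open() and ctrl.close(effort=None): open the fingers fully, or close them until they stop; effort is the grip in N (None keeps the last).
- ctrl.wait(seconds).
- ctrl.solve_ik(position, orientation): joint angles nearest the present ones, or None.
- snapshot(name): name is "scene" or "top" or "wrist"; returns a dict with "color" (480x640x3 uint8, red, green, blue), "fx", "fy", "cx", "cy" (pixels), "world_from_camera" (4x4, takes a point from camera to world coordinates). Camera axes: x right, y down, z forward; pixel columns grow to the right and rows downward; lengths in m; the calibration is good to about 2 mm. A picture is of the moment at which its call begins. There is no depth.
A pose or a line that the arm cannot do raises ctrl.IKError and nothing moves.
- ctrl.finish_job(): hands the job in, once; it reports no verdict.
Readings, each from a call of its own:
- ctrl.get_clock(): time.
- ctrl.get_qpos(): joint angles.
- ctrl.get_joint_velocities(): joint speeds.
- ctrl.get_joint_torque(): joint torques, N m.
- ctrl.get_position(): TCP position.
- ctrl.get_tcp_rot(): TCP orientation.
- ctrl.get_force(): force on the tool from outside, world axes, zero at the start.
- ctrl.get_wrist_torque(): the same for the moment, N m.
- ctrl.get_gripper_width(): finger opening in m.
Only numpy, scipy, OpenCV 4.12 (cv2) and the standard library are available. Lean on these libraries where they do the work, as an engineer would, in place of code of your own. Each camera call takes 0.05 s, during which the arm holds its last target.

## Working session

There is one attempt and no reset: what is moved stays moved. The work goes in short steps, each a Python script; the robot and the scene stay as the last script left them, time stands still between calls to the robot, and variables do not carry over. Pictures are saved under pics/ and viewed, and the job is handed in when it is done.

```bash
mkdir -p pics; ls; python3 - <<'E'
from plant import ctrl, snapshot
import cv2,pickle
d={}
for n in ["scene","top","wrist"]:
    s=snapshot(n); d[n]=s
    cv2.imwrite(f"pics/{n}0.png",s["color"][:,:,::-1]); print(n,s["fx"],s["fy"],s["cx"],s["cy"],s["world_from_camera"].round(3).tolist())
pickle.dump(d,open("s0.pkl","wb"))
print(ctrl.get_clock(),ctrl.grasp_offset,ctrl.get_tcp_rot(),ctrl.get_position(),ctrl.get_gripper_width(),ctrl.get_force())
E
```

```text
pics
scene 491.93382642637124 491.93382642637124 325.7222642150534 242.7219460903805 [[-0.049, 0.845, -0.533, 1.17], [0.999, 0.044, -0.02, 0.008], [0.006, -0.533, -0.846, 1.106], [0.0, 0.0, 0.0, 1.0]]
top 619.8169125127223 619.8169125127223 300.2125629263435 243.13540526560462 [[-0.017, -0.997, 0.078, 0.424], [-1.0, 0.015, -0.027, -0.004], [0.026, -0.078, -0.997, 1.307], [0.0, 0.0, 0.0, 1.0]]
wrist 396.6459168232334 396.6459168232334 310.2728338764938 232.7764561134709 [[0.292, -0.904, -0.313, 0.292], [-0.957, -0.276, -0.094, -0.668], [-0.001, 0.327, -0.945, 0.373], [0.0, 0.0, 0.0, 1.0]]
0.15 0.0187 [-0.10434344  0.69996213 -0.69880514  0.10410018] [ 0.21115386 -0.69293095  0.23042723] 0.08571750095789188 [ 0.62971971  0.07310928 -0.26059577]
```

View pics/scene0.png

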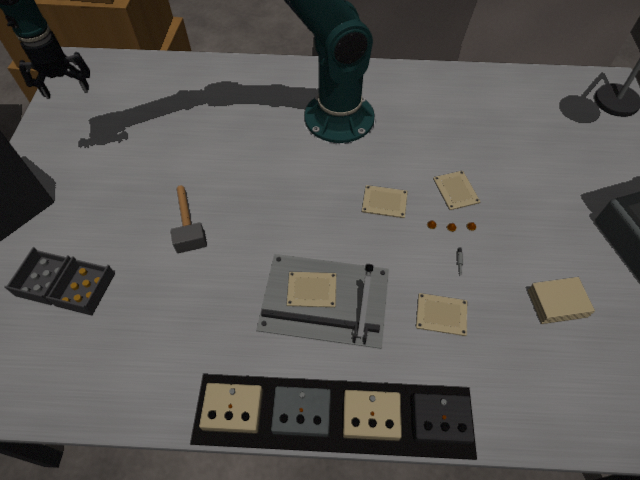

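View pics/top0.png

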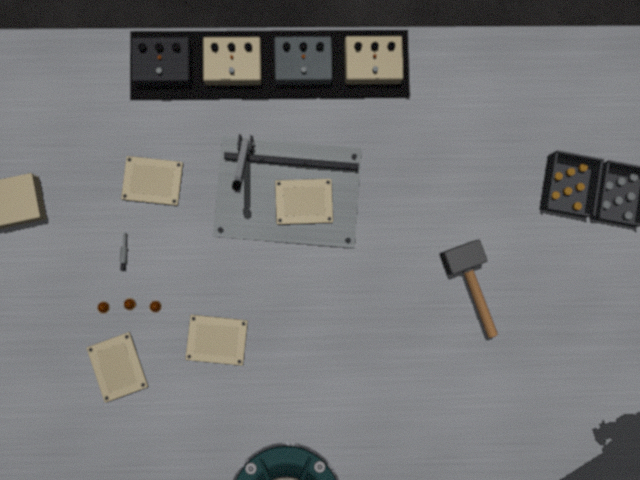

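View pics/wrist0.png

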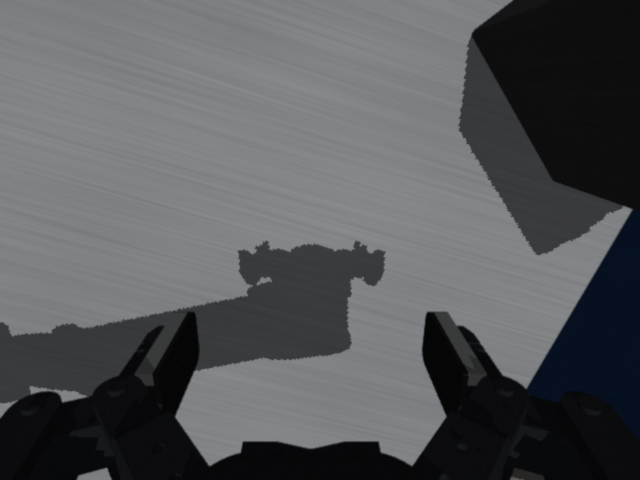

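Top view candidates for the lid: (304,202) on the track, (153,181), (216,340), (117,366). The scene view shows the same four. The robot's right is −y, which is image right in the top view, so the lid is (304,202), on the track. I'll check it in a close crop.

```bash
python3 - <<'E'
import cv2,pickle
d=pickle.load(open("s0.pkl","rb"))
a=d["top"]["color"][125:260,205:375,::-1]; cv2.imwrite("pics/crop_top.png",cv2.resize(a,None,fx=4.5,fy=4.4,interpolation=cv2.INTER_CUBIC))
a=d["scene"]["color"][245:355,250:400,::-1]; cv2.imwrite("pics/crop_scene.png",cv2.resize(a,None,fx=5,fy=5,interpolation=cv2.INTER_CUBIC))
a=d["top"]["color"][230:350,430:510,::-1];b=d["scene"]["color"][175:265,150:225,::-1]
import numpy as np
cv2.imwrite("pics/crop_mal.png",np.hstack([cv2.resize(a,(400,600),interpolation=cv2.INTER_CUBIC),cv2.resize(b,(400,480),interpolation=cv2.INTER_CUBIC) if 0 else cv2.copyMakeBorder(cv2.resize(b,(400,480),interpolation=cv2.INTER_CUBIC),0,120,0,0,0)]))
E
```

```text
(no output)
```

View pics/crop_top.png

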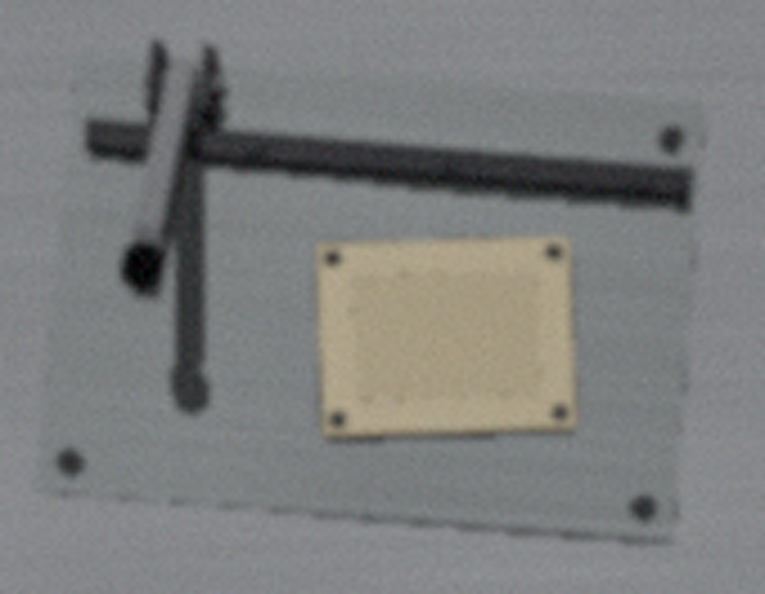

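View pics/crop_scene.png

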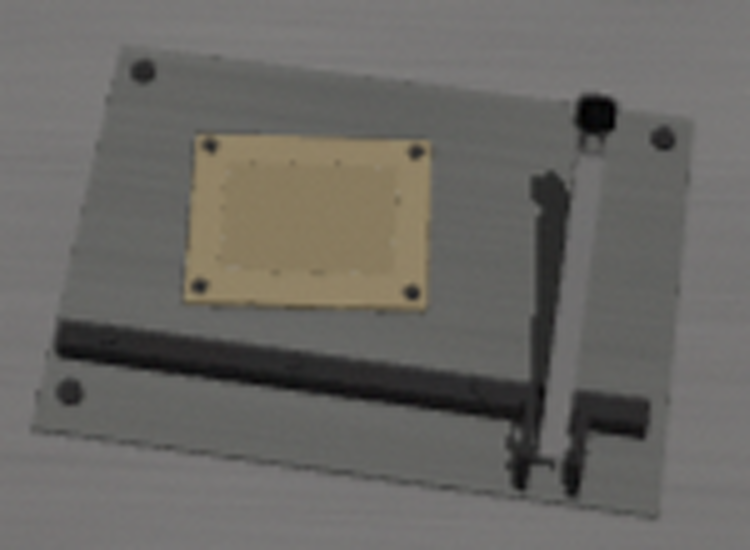

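View pics/crop_mal.png

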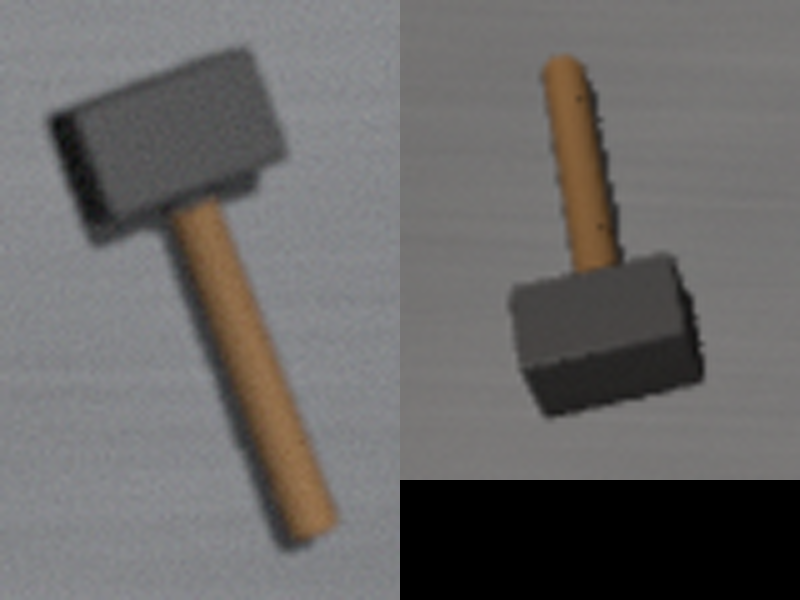

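The crop confirms the choice: a cream plate with four dark screw holes lying on the steel bed, with the gate raised beside it. Next I'll compute positions from both views.

```bash
cat > h.py <<'E'
import numpy as np,cv2
def ray(s,u,v):
    T=s["world_from_camera"]; u=np.asarray(u,float);v=np.asarray(v,float)
    d=np.stack([(u-s["cx"])/s["fx"],(v-s["cy"])/s["fy"],np.ones_like(u)],-1)@T[:3,:3].T
    return T[:3,3],d
def onz(s,p,z):
    p=np.atleast_2d(p); o,d=ray(s,p[:,0],p[:,1]); return o+d*((z-o[2])/d[:,2])[:,None]
def tri(s1,p1,s2,p2):
    o1,d1=ray(s1,*p1);o2,d2=ray(s2,*p2)
    t=np.linalg.lstsq(np.stack([d1,-d2],1),o2-o1,rcond=None)[0]
    a=o1+d1*t[0];b=o2+d2*t[1]; return (a+b)/2,np.linalg.norm(a-b)
def proj(s,P):
    T=np.linalg.inv(s["world_from_camera"]);c=np.atleast_2d(P)@T[:3,:3].T+T[:3,3]
    return np.stack([c[:,0]/c[:,2]*s["fx"]+s["cx"],c[:,1]/c[:,2]*s["fy"]+s["cy"]],1)
def fit_rigid(loc,W):  # 2D rigid fit W=R loc+t
    lc=loc.mean(0);wc=W.mean(0);H=(loc-lc).T@(W-wc)
    a=np.arctan2(H[0,1]-H[1,0],H[0,0]+H[1,1]);R=np.array([[np.cos(a),-np.sin(a)],[np.sin(a),np.cos(a)]])
    t=wc-R@lc; return a,t,np.linalg.norm(W-(loc@R.T+t),axis=1)
def lidmask(s,box):
    c=s["color"].astype(int); m=((c[...,0]-c[...,2]>22)&(c[...,0]>90)).astype(np.uint8)*0+((c[...,0]-c[...,2])>22).astype(np.uint8)
    x0,y0,x1,y1=box;k=np.zeros_like(m);k[y0:y1,x0:x1]=m[y0:y1,x0:x1]
    k=cv2.morphologyEx(k,cv2.MORPH_CLOSE,np.ones((9,9)))
    cs=cv2.findContours(k,cv2.RETR_EXTERNAL,cv2.CHAIN_APPROX_NONE)[0]
    return max(cs,key=cv2.contourArea)
E
python3 - <<'E'
import pickle
from h import *
d=pickle.load(open("s0.pkl","rb"));T,S=d["top"],d["scene"]
loc=np.array([[50,60],[50,-240],[-165,-240],[-165,60]])/1e3
pt=np.array([[75,52],[705,105],[672,540],[42,490]])/[4.5,4.4]+[205,125]
ps=np.array([[660,518],[32,430],[121,45],[692,118]])/5+[250,245]
for n,s,p in(("top",T,pt),("scene",S,ps)):
    a,t,r=fit_rigid(loc,onz(s,p,.004)[:,:2]);print(n,"track yaw",np.degrees(a),t,r)
print("tri corners z",[tri(T,a,S,b)[0].round(4).tolist() for a,b in zip(pt,ps)])
for n,s,b in(("top",T,(262,170,345,235)),("scene",S,(280,265,345,312))):
    c=lidmask(s,b); W=onz(s,c[:,0,:].astype(float),.012)[:,:2].astype(np.float32)
    print(n,"lid",cv2.minAreaRect(W))
# mallet handle
for n,s,b in(("top",T,(455,262,505,345)),("scene",S,(170,180,200,232))):
    c=lidmask(s,b);print(n,"handle px",cv2.minAreaRect(c),cv2.fitLine(c,cv2.DIST_L2,0,.01,.01).ravel())
    W=onz(s,c[:,0,:].astype(float),.025)[:,:2].astype(np.float32); print(cv2.boxPoints(cv2.minAreaRect(W)),cv2.minAreaRect(W))
E
```

```text
top track yaw -5.417174324181002 [0.70045712 0.06869655] [0.00069424 0.00165401 0.00155812 0.0029054 ]
scene track yaw -5.354234440137967 [0.70445616 0.07214697] [0.00059606 0.00065751 0.00073132 0.00114214]
tri corners z [[0.7576, 0.1265, -0.0037], [0.7282, -0.1739, -0.0055], [0.5146, -0.1527, -0.0006], [0.5433, 0.1442, -0.0001]]
top lid ((0.6138923764228821, -0.04764853045344353), (0.09315840154886246, 0.1181366965174675), 0.9668556451797485)
scene lid ((0.6170578002929688, -0.04756779223680496), (0.09447380900382996, 0.11824531853199005), 2.2040555477142334)
top handle px ((480.53094482421875, 303.6803894042969), (70.43168640136719, 10.266799926757812), 68.96248626708984) [3.5414818e-01 9.3518931e-01 4.8051035e+02 3.0328275e+02]
[[ 0.32084045 -0.4238993 ]
 [ 0.32790765 -0.44431168]
 [ 0.4646227  -0.39697808]
 [ 0.4575555  -0.3765657 ]] ((0.39273157715797424, -0.4104386866092682), (0.14467713236808777, 0.021601203829050064), 19.096927642822266)
scene handle px ((183.156005859375, 204.9750518798828), (40.76155090332031, 8.373497009277344), 80.90972137451172) [1.6077374e-01 9.8699129e-01 1.8309091e+02 2.0545454e+02]
[[ 0.31538063 -0.4247731 ]
 [ 0.32244354 -0.4454888 ]
 [ 0.45659918 -0.39974916]
 [ 0.44953626 -0.37903345]] ((0.3859899044036865, -0.41226112842559814), (0.1417386829853058, 0.021886657923460007), 18.826536178588867)
```

```bash
python3 - <<'E'
import pickle
from h import *
from scipy.spatial.transform import Rotation as R
d=pickle.load(open("s0.pkl","rb"));T,S=d["top"],d["scene"]
k=tri(T,np.array([143,265])/[4.5,4.4]+[205,125],S,np.array([597,115])/5+[250,245]);print("knob",k)
h=tri(T,np.array([155,228])/[4.5,4.4]+[205,125],S,np.array([592,160])/5+[250,245]);print("arm end",h)
a=np.radians(-5.4);M=np.array([[np.cos(a),-np.sin(a)],[np.sin(a),np.cos(a)]]);t=np.array([.7025,.0704])
for p in(k,h):
    q=M.T@(p[0][:2]-t);print(q,"theta",np.arctan2(p[0][2]-.034,.032-q[0]),np.hypot(p[0][2]-.034,.032-q[0]))
r=R.from_quat([-0.10434344,0.69996213,-0.69880514,0.10410018]).as_matrix();print(r.round(3))
Tc=d["wrist"]["world_from_camera"];print("cam in tool",r.T@(Tc[:3,3]-[0.21115,-0.69293,0.23043]),(r.T@Tc[:3,:3]).round(3).tolist())
E
```

```text
knob (array([0.62632894, 0.0843228 , 0.1454784 ]), np.float64(0.003386001717714278))
arm end (array([0.64416155, 0.08134567, 0.13597445]), np.float64(0.0064551410653415))
[-0.07714326  0.00669268] theta 0.7959821488505172 0.15601180989575955
[-0.05910962  0.00540696] theta 0.841608851103419 0.13674703581295458
[[-0.957 -0.001  0.292]
 [-0.292  0.002 -0.957]
 [ 0.    -1.    -0.002]]
cam in tool [-0.08452611 -0.14233631 -0.00040787] [[-0.0, 0.945, 0.327], [-0.0, -0.327, 0.945], [1.0, -0.0, 0.0]]
```

Knob triangulates to about 0.145 m high, so the gate is at about 0.8 rad. Next I'll move over the track, taking wrist views from two places with the fingers closed.

```bash
cat >> h.py <<'E'
from scipy.spatial.transform import Rotation as Rot
def down(yaw):  # handle/mallet yaw (deg); jaws perpendicular; camera on the +yaw side
    p=np.radians(yaw-90);s,c=np.sin(p),np.cos(p)
    return Rot.from_matrix(np.array([[s,0,c],[-c,0,s],[0,-1,0]])).as_quat()
def snap(name,f):
    from plant import snapshot
    import pickle
    s=snapshot(name);cv2.imwrite(f"pics/{f}.png",s["color"][:,:,::-1]);pickle.dump(s,open(f"{f}.pkl","wb"));return s
E
python3 - <<'E'
from plant import ctrl
from h import *
print(ctrl.get_clock())
q=down(-5.4)
ctrl.move_pose([.50,-.05,.33],q);print(ctrl.get_clock(),ctrl.get_qpos())
snap("wrist","w1")
ctrl.move_pose([.60,-.04,.33],q);print(ctrl.get_clock(),ctrl.get_qpos(),ctrl.get_force(),ctrl.get_position())
snap("wrist","w2")
E
```

```text
0.15
2.675 [ 0.19297823  0.20266296 -0.21470073  1.98247581  0.05261981  0.96175251
 -1.71420962]
3.2083 [ 0.15335122  0.34447493 -0.21437215  1.78299075  0.08385827  1.02443233
 -1.75798694] [-0.35856808 -0.46109951 -0.06860209] [ 0.60052475 -0.04030664  0.32919375]
```

View pics/w1.png

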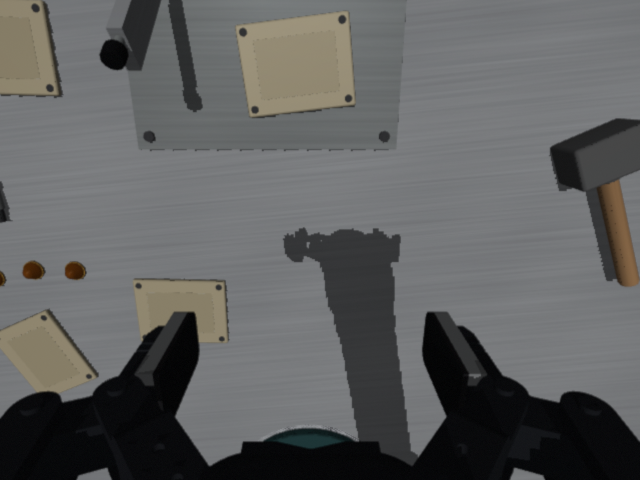

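View pics/w2.png

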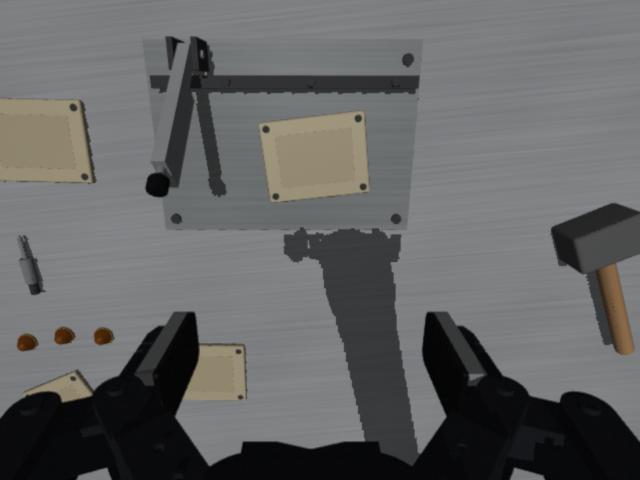

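Second view (w2): bed corners at (143,39), (422,39), (407,229) and (166,230). The target lid is at (315,157), the knob at (157,184) and the mallet at the right edge. Next: the track fit.

```bash
python3 - <<'E'
import pickle
from h import *
w1=pickle.load(open("w1.pkl","rb"));w2=pickle.load(open("w2.pkl","rb"));d=pickle.load(open("s0.pkl","rb"));T,S=d["top"],d["scene"]
loc=np.array([[50,60],[50,-240],[-165,-240],[-165,60]])/1e3
p=np.array([[143.5,39],[422.5,39],[407.5,229.5],[166,230]])
a,t,r=fit_rigid(loc,onz(w2,p,.004)[:,:2]);print("w2",np.degrees(a),t,r)
print("bed corner z (w1,w2)",tri(w1,(397.5,150),w2,p[2]),tri(w1,(138.5,150),w2,p[3]))
print("lid hole tri",[tri(w1,x,w2,y) for x,y in(((348.5,98.5),(362.5,187)),((255,110),(276,196.5)),((342,19),(359,118.5)),((243,32.5),(266,129)))])
for n,s,b in(("w1",w1,(225,5,370,125)),("w2",w2,(250,105,380,210))):
    c=lidmask(s,b); W=onz(s,c[:,0,:].astype(float),.012)[:,:2].astype(np.float32)
    print(n,"lid",cv2.minAreaRect(W))
# rail upper face edge
g=w2["color"][70:100,300:301].sum(2).ravel();print(g)
g=w2["color"][70:100,250:251].sum(2).ravel();print(g)
c1=lidmask(w1,(560,170,640,300));c2=lidmask(w2,(560,250,640,370))
for s,c in((w1,c1),(w2,c2)):
    W=onz(s,c[:,0,:].astype(float),.025)[:,:2].astype(np.float32);print(cv2.minAreaRect(W),cv2.boxPoints(cv2.minAreaRect(W)).round(4).tolist())
E
```

```text
w2 -5.401646668441931 [0.70264029 0.06990601] [0.00130918 0.00102844 0.00035593 0.00045707]
bed corner z (w1,w2) (array([ 0.51404943, -0.15528374, -0.00170571]), np.float64(0.0006607625657439589)) (array([0.54381953, 0.14581475, 0.00391659]), np.float64(0.00032204284693925785))
lid hole tri [(array([ 0.5772381 , -0.1000955 ,  0.01259719]), np.float64(0.0007581927054162826)), (array([0.57512842, 0.00341791, 0.01135501]), np.float64(0.00034112564849806385)), (array([ 0.65530236, -0.09904205,  0.0153116 ]), np.float64(0.0009769452394354074)), (array([0.65348026, 0.00527194, 0.00941798]), np.float64(0.000321220589105837))]
w1 lid ((0.6158113479614258, -0.047236789017915726), (0.09229949116706848, 0.11788831651210785), 1.0938547849655151)
w2 lid ((0.6162946224212646, -0.047306302934885025), (0.09236841648817062, 0.11821822077035904), 1.1096527576446533)
[378 373 371 369 353 245 161 151 151 152 151 149 153 152 151 152 151 147
 132 143 150 154 182 309 353 358 358 362 361 358]
[362 360 359 358 343 239 164 150 151 151 150 152 150 152 151 151 153 148
 132 141 151 152 179 305 352 351 350 352 347 346]
((0.389011412858963, -0.41484156250953674), (0.14748235046863556, 0.028463879600167274), 18.967363357543945) [[0.31459999084472656, -0.4253999888896942], [0.3239000141620636, -0.4523000121116638], [0.4634000062942505, -0.4043000042438507], [0.45410001277923584, -0.3774000108242035]]
((0.3861262798309326, -0.4133630692958832), (0.14278146624565125, 0.023749185726046562), 18.97255516052246) [[0.3147999942302704, -0.4253000020980835], [0.32249999046325684, -0.44780001044273376], [0.45750001072883606, -0.40139999985694885], [0.4498000144958496, -0.3788999915122986]]
```

```bash
cat >> h.py <<'E'
YAW=-5.4;TO=np.array([.7026,.0699]);_a=np.radians(YAW);TM=np.array([[np.cos(_a),-np.sin(_a)],[np.sin(_a),np.cos(_a)]])
def tw(x,y,z): return np.r_[TM@[x,y]+TO,z]   # track->world, m
def wt(p): return np.r_[TM.T@(np.asarray(p)[:2]-TO),p[2]]
E
python3 - <<'E'
from plant import ctrl
from h import *
ctrl.close(20)
print(ctrl.get_clock(),ctrl.get_gripper_width())
q=down(YAW)
ctrl.move_pose(tw(-.050,.006,.165),q)
f0=ctrl.get_force();print(ctrl.get_clock(),f0)
ctrl.servo_line(tw(-.050,.006,.140),feed=.1);print(ctrl.get_force()-f0)
for x,z in((-.052,.11),(-.055,.08),(-.06,.055),(-.06,.048)):
    ctrl.servo_line(tw(x,.006,z),feed=.08);print(wt(ctrl.get_position()).round(4),(ctrl.get_force()-f0).round(2))
z=.048
while z>.037:
    z-=.001;ctrl.servo_line(tw(-.06,.006,z),feed=.03);F=ctrl.get_force()-f0
    print(round(z,4),wt(ctrl.get_position()).round(4),F.round(2))
    if F[2]>8: break
ctrl.wait(.1);print(ctrl.get_force()-f0)
snap("scene","s2");print(ctrl.get_clock())
E
```

```text
4.025 3.556280809072786e-05
4.875 [ 0.01819376 -0.0611543  -0.22793815]
[ 0.04085068 -1.05696852  0.59095178]
[-0.0526  0.0059  0.1091] [ 0.03 -0.28  0.62]
[-0.0555  0.0058  0.0792] [-0.49 -0.41  0.1 ]
[-0.0607  0.0058  0.0542] [-0.17  0.69 -0.5 ]
[-0.0602  0.0059  0.0476] [-0.58  0.98  0.12]
0.047 [-0.0599  0.006   0.0471] [-0.74  0.63 -0.01]
0.046 [-0.06    0.006   0.0461] [-1.19  0.86  0.85]
0.045 [-0.06    0.006   0.0449] [ 1.05 -0.53  1.21]
0.044 [-0.0601  0.006   0.0441] [-1.06  0.17  3.65]
0.043 [-0.0601  0.0061  0.0441] [-2.81  0.67  8.99]
[-1.35615984 -0.69498858  9.60397051]
8.4417
```

The gate is down on its stop: force rose at 44 mm, as expected. Next I'll go to the mallet and look from two places.

```bash
python3 - <<'E'
from plant import ctrl
from h import *
ctrl.servo_line(tw(-.06,.006,.075),feed=.15)
u=np.array([np.cos(np.radians(19)),np.sin(np.radians(19))]);g=np.array([.434,-.395])
q=down(19)
ctrl.move_pose(np.r_[g-.06*u,.20],q);ctrl.gripper_open();print(ctrl.get_clock())
snap("top","t3");snap("wrist","w3")
ctrl.servo_line(np.r_[g+.01*u,.20],feed=.2)
snap("wrist","w4");print(ctrl.get_clock(),ctrl.get_position(),ctrl.get_qpos())
a=cv2.imread("pics/w3.png");b=cv2.imread("pics/w4.png");c=cv2.imread("pics/t3.png")[125:260,205:375]
cv2.imwrite("pics/m34.png",np.vstack([np.hstack([cv2.resize(a,(400,300)),cv2.resize(b,(400,300))]),np.hstack([cv2.resize(c,(400,300)),np.zeros((300,400,3),np.uint8)])]))
E
```

```text
11.6667
12.3167 [ 0.44235852 -0.39199188  0.19965619] [ 0.95776221  0.4923217  -0.42618546  1.9300511   0.28312804  0.77906959
 -0.86689282]
```

View pics/m34.png

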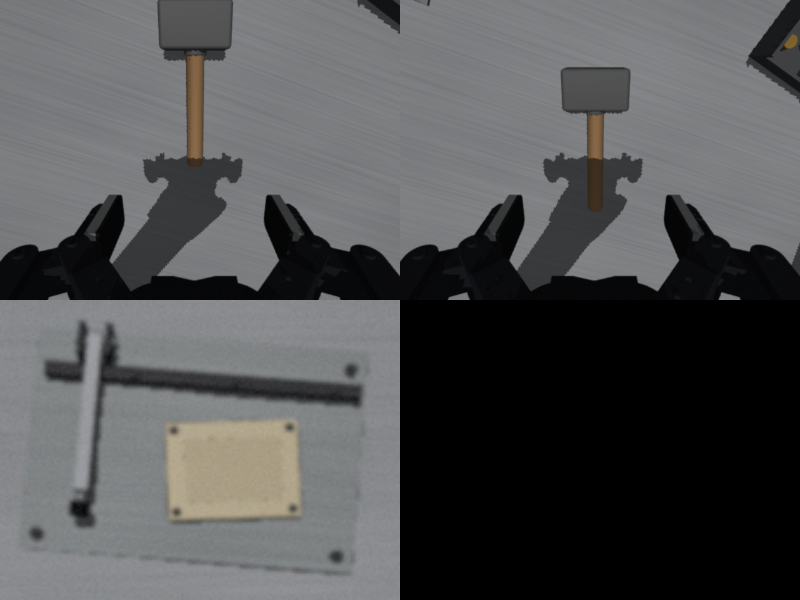

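View pics/w4.png

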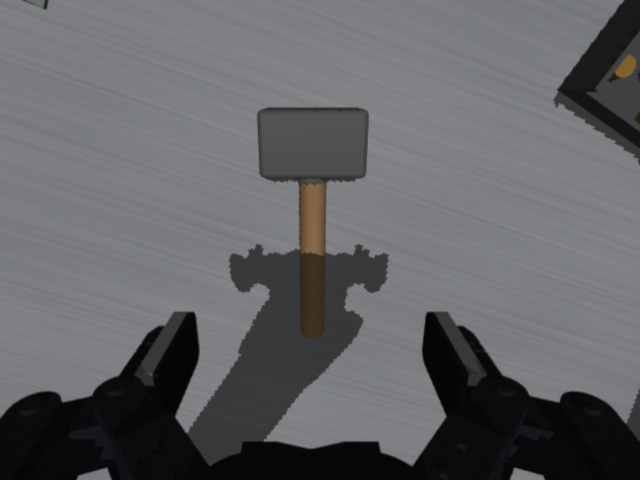

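```bash
python3 - <<'E'
import pickle
from h import *
w3=pickle.load(open("w3.pkl","rb"));w4=pickle.load(open("w4.pkl","rb"))
u=np.array([np.cos(np.radians(19)),np.sin(np.radians(19))])
for n,w,b in(("w3",w3,(290,105,335,345)),("w4",w4,(290,183,335,345))):
    c=lidmask(w,b);print(n,cv2.boundingRect(c),cv2.minAreaRect(c))
    x,y,ww,hh=cv2.boundingRect(c)
    for z,r in((.025,y+hh-.5),):
        P=onz(w,[[x+ww/2,r]],z)[0];print("end",P,P[:2]@u)
    W=onz(w,c[:,0,:].astype(float),.025)[:,:2].astype(np.float32);print(cv2.minAreaRect(W))
    rows=w["color"][:,275].sum(1).astype(int);print(np.r_[[i for i in range(60,230) if abs(rows[i]-rows[i-2])>40]])
E0=tri(w3,(312.5,332),w4,(312.5,338));print(E0)
for r in(108,178):
    P=onz(w4,[[313,r]],.05)[0];print("head",P,P[:2]@u)
P=onz(w4,[[258,150],[368,150]],.05);print(P,P[:,:2].mean(0))
E
```

```text
w3 (299, 105, 27, 162) ((311.9999694824219, 185.49998474121094), (25.999996185302734, 160.99996948242188), 0.0)
end [ 0.32455688 -0.434644    0.025     ] 0.16536830918790887
((0.3879374861717224, -0.4119221866130829), (0.13369888067245483, 0.020930372178554535), 18.98118019104004)
[75 76 77 78 79 81 82 96 97 98]
w4 (300, 183, 26, 155) ((312.5, 260.0), (154.0, 25.0), 90.0)
end [ 0.32277152 -0.43562675  0.025     ] 0.16336026594241287
((0.3916766345500946, -0.41066136956214905), (0.14549431204795837, 0.020707547664642334), 18.92386245727539)
[107 108 109 111 112 177 181 182 183]
(array([-1.54935864, -1.10291172, -2.9243621 ]), np.float64(0.001213574197908562))
head [ 0.51609876 -0.36809666  0.05      ] 0.3681404174219538
head [ 0.46915269 -0.38445238  0.05      ] 0.3184271344627863
[[ 0.47550056 -0.3398866   0.05      ]
 [ 0.50164712 -0.41548752  0.05      ]] [ 0.48857384 -0.37768706]
```

```bash
python3 - <<'E'
import pickle
from plant import ctrl
from h import *
w3=pickle.load(open("w3.pkl","rb"));w4=pickle.load(open("w4.pkl","rb"))
print("end",tri(w3,(312.5,266.5),w4,(312.5,337.5)),"headrear",tri(w3,(313,96.5),w4,(313,178.5)))
u=np.array([np.cos(np.radians(19)),np.sin(np.radians(19))]);v=np.array([-u[1],u[0]])
g=.2843*u-.5158*v;q=down(19);print(g)
ctrl.move_pose(np.r_[g,.06],q)
ctrl.servo_line(np.r_[g,.0068],feed=.1);print(ctrl.get_force())
ctrl.close(110);print(ctrl.get_gripper_width(),ctrl.get_position(),ctrl.get_force(),ctrl.get_clock())
snap("wrist","w5")
E
```

```text
end (array([ 0.32820669, -0.43325802,  0.03379674]), np.float64(0.0001254988698342502)) headrear (array([ 0.45722574, -0.38921114, -0.01221515]), np.float64(0.00031226080790712013))
[ 0.43673899 -0.39513945]
[ 0.36119263 -0.29363019  0.64725532]
0.018920595053231817 [ 0.43667563 -0.39533966  0.00717106] [-1.35530929  0.18405604  4.6379609 ] 14.2417
```

View pics/w5.png

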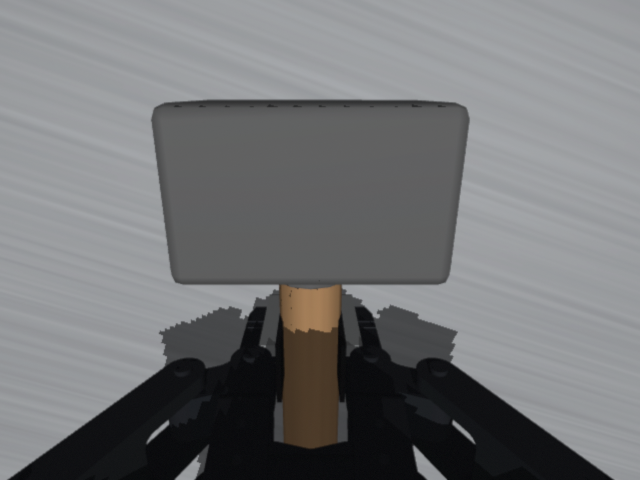

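The grasp holds: handle between the pads, head top face rows 105–283, centred at column 311 and square. Next I'll lift, check for droop, and carry it to the track.

```bash
python3 - <<'E'
import pickle
from plant import ctrl
from h import *
p=ctrl.get_position()
ctrl.servo_line(np.r_[p[:2],.10],feed=.12);ctrl.wait(.1)
w6=snap("wrist","w6");w5=pickle.load(open("w5.pkl","rb"))
print(ctrl.get_force(),ctrl.get_gripper_width(),ctrl.get_clock())
for w,dz in((w5,0),(w6,ctrl.get_position()[2]-p[2])):
    tp=w["world_from_camera"][:3,3]
    col=w["color"][:,230].sum(1).astype(int);e=[i for i in range(80,320) if abs(col[i+1]-col[i-1])>25];print(e)
    row=w["color"][200].sum(1).astype(int);e=[i for i in range(120,500) if abs(row[i+1]-row[i-1])>40];print(e)
u=np.array([np.cos(np.radians(19)),np.sin(np.radians(19))])
for r in(104,283): print(r,(onz(w5,[[311,r]],.05)[0][:2]-p[:2])@u)
E
```

```text
[ 0.44609934 -0.6268563  -3.57761217] 0.01926002654398295 15.3667
[98, 99, 100, 101, 103, 104, 105, 106, 107, 283, 284, 285, 286, 305, 306, 307]
[160, 161, 162, 457, 458, 459, 460]
[99, 100, 101, 102, 103, 104, 105, 278, 317, 318, 319]
[161, 162, 163, 164, 456, 457, 458]
104 0.08267130837806229
283 0.035318552840820965
```

View pics/w6.png

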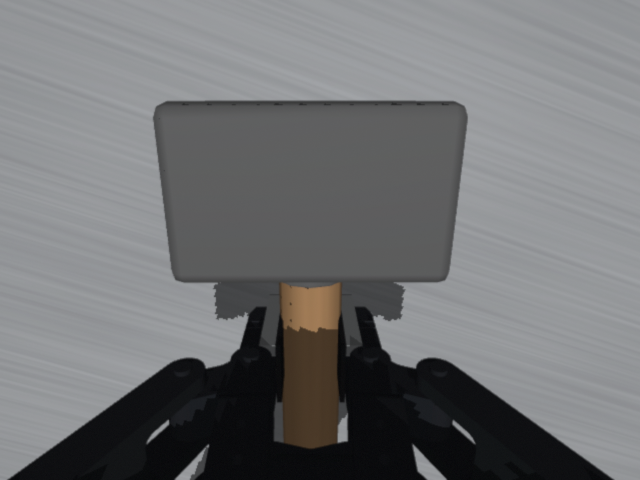

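```bash
cat >> h.py <<'E'
def favg(ctrl,n=4,dt=.025):
    F=[]
    for _ in range(n): ctrl.wait(dt);F.append(ctrl.get_force())
    return np.mean(F,0)
E
python3 - <<'E'
from plant import ctrl
from h import *
q=down(YAW)
ctrl.move_pose(tw(-.228,-.125,.09),q)
ctrl.servo_line(tw(-.228,-.125,.0155),feed=.1)
f0=favg(ctrl,6);print(ctrl.get_clock(),wt(ctrl.get_position()).round(4),f0)
snap("wrist","w7")
ctrl.servo_line(tw(-.217,-.125,.0155),feed=.03);print(((favg(ctrl,3)-f0)[:2]@TM).round(2))
x=-.217
while x<-.190:
    x+=.004;ctrl.servo_line(tw(x,-.125,.0155),feed=.025);F=ctrl.get_force()-f0;ft=F[:2]@TM
    print(round(x,4),wt(ctrl.get_position())[:2].round(4),ft.round(2),F[2].round(2))
    if ft[0]<-5: break
snap("wrist","w8");print(ctrl.get_clock())
E
```

```text
17.7667 [-0.2275 -0.125   0.0161] [ 0.09757644  0.05133485 -3.33180258]
[-0.23 -0.82]
-0.213 [-0.2126 -0.1249] [-0.22  0.39] 0.54
-0.209 [-0.2087 -0.125 ] [ 0.79 -0.31] 0.68
-0.205 [-0.2046 -0.125 ] [0.19 0.54] 1.2
-0.201 [-0.2005 -0.125 ] [0.14 0.55] 0.65
-0.197 [-0.1965 -0.125 ] [-0.63  0.15] 0.48
-0.193 [-0.1925 -0.125 ] [-0.97  0.57] -0.17
-0.189 [-0.1885 -0.125 ] [-0.18 -0.  ] 0.08
20.6167
```

View pics/w8.png

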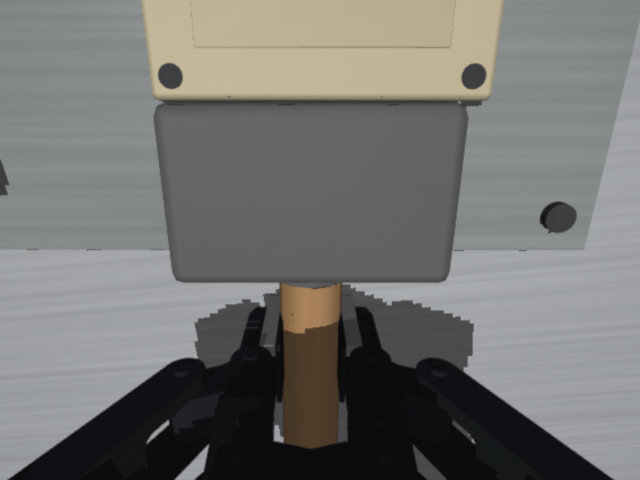

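View pics/w7.png

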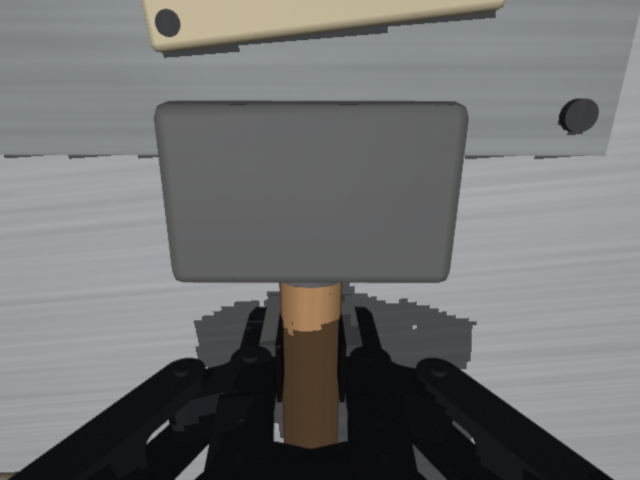

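The lid's edge is now flush with the head face, near row 100, and square. Now I'll creep in to the rail by feel.

```bash
python3 - <<'E'
from plant import ctrl
from h import *
f0=np.array([.098,.051,-3.33])
ctrl.servo_line(tw(-.183,-.125,.0155),feed=.025)
x=-.183;n=0
while x<-.168:
    x+=.0008 if n==0 else .0004;ctrl.servo_line(tw(x,-.125,.0155),feed=.02);ctrl.wait(.02);F=favg(ctrl,3,.02)-f0;ft=F[:2]@TM
    print(round(x,4),wt(ctrl.get_position())[:2].round(4),ft.round(2),F[2].round(2))
    if ft[0]<-1.8:n=1
    if ft[0]<-5.5: break
for _ in range(6):ctrl.wait(.1);print(((ctrl.get_force()-f0)[:2]@TM).round(1))
snap("wrist","w9");print(ctrl.get_clock())
E
```

```text
-0.1822 [-0.182  -0.1249] [-0.4   0.02] 0.38
-0.1814 [-0.1816 -0.125 ] [-0.56  0.29] 0.37
-0.1806 [-0.1808 -0.125 ] [-0.83 -0.13] 0.83
-0.1798 [-0.1796 -0.125 ] [-0.87  0.47] 0.33
-0.179 [-0.1788 -0.125 ] [-0.57  0.14] 0.32
-0.1782 [-0.178 -0.125] [-1.42 -0.08] 0.49
-0.1774 [-0.1773 -0.125 ] [-0.95  0.32] 0.22
-0.1766 [-0.1766 -0.125 ] [-0.44 -0.03] 0.18
-0.1758 [-0.1766 -0.125 ] [-2.66  0.65] 0.98
-0.1754 [-0.1766 -0.1251] [-4.59  0.56] 2.01
-0.175 [-0.1766 -0.125 ] [-5.35  0.83] 3.19
-0.1746 [-0.1766 -0.125 ] [-6.2   1.55] 2.76
[-6.   0.5]
[-6.5  1.4]
[-7.3  0.3]
[-6.2  0.6]
[-6.2 -0.2]
[-7.   1.2]
25.4583
```

View pics/w9.png

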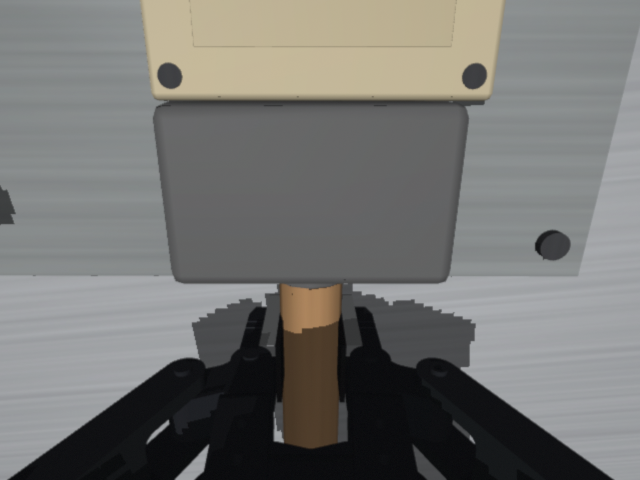

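Pressed home on the rail at about 6.5 N for 0.6 s. Next I'll back off, turn the mallet 90°, and go to the lid's −y end.

```bash
python3 - <<'E'
from plant import ctrl
from h import *
ctrl.servo_line(tw(-.195,-.125,.0155),feed=.08)
ctrl.servo_line(tw(-.195,-.125,.09),feed=.15)
q=down(YAW+90)
ctrl.move_pose(tw(-.050,-.300,.09),q);print(ctrl.get_clock(),ctrl.get_qpos().round(2))
snap("wrist","w10");snap("top","t4")
ctrl.servo_line(tw(-.050,-.300,.0155),feed=.1)
f0=favg(ctrl,6);print(ctrl.get_clock(),wt(ctrl.get_position()).round(4),f0.tolist(),ctrl.get_gripper_width())
snap("wrist","w11")
c=cv2.imread("pics/t4.png")[125:260,205:375]
cv2.imwrite("pics/m5.png",np.vstack([np.hstack([cv2.resize(cv2.imread(f"pics/w1{i}.png"),(400,300)) for i in(0,1)]),np.hstack([cv2.resize(c,(400,300),interpolation=cv2.INTER_CUBIC),np.zeros((300,400,3),np.uint8)])]))
E
```

```text
27.8667 [ 0.73  0.79 -0.7   1.82  0.69  0.79 -0.42]
29.0083 [-0.0493 -0.3     0.0164] [0.1112511288638484, -0.20718553376523965, -2.6731816091505833] 0.019096628705959275
```

View pics/m5.png

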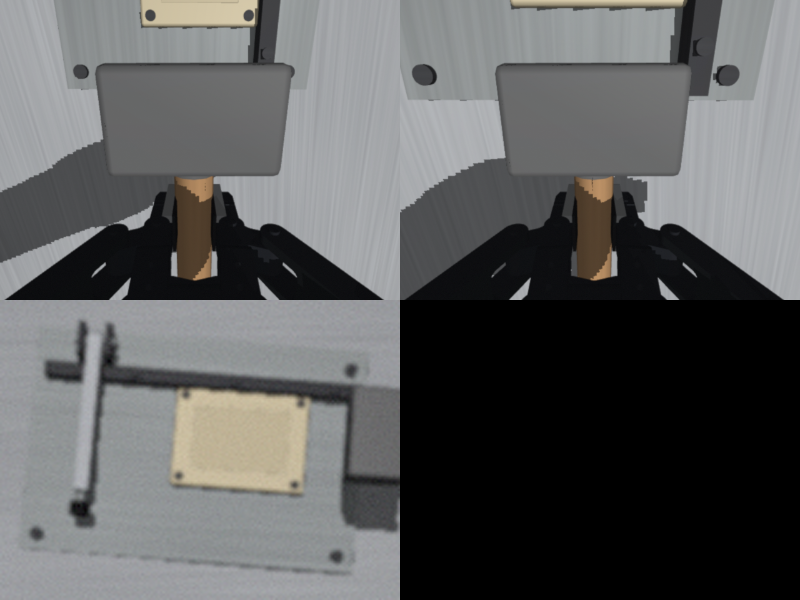

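View pics/w11.png

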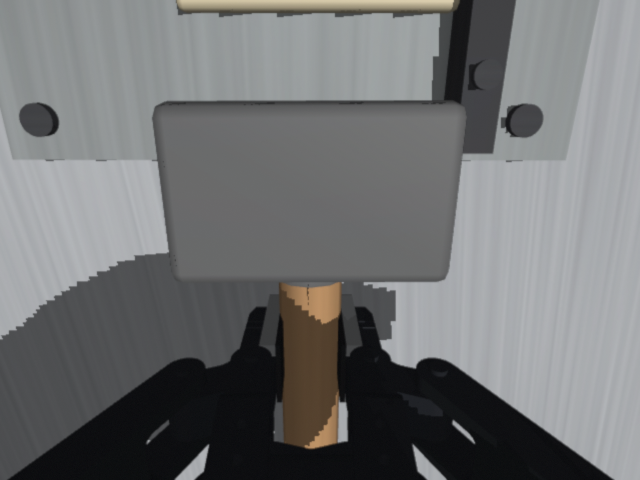

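The lid sits along the rail, and the head face is square to the lid's end with the gap visible (lid edge near row 10, face near row 100). Push towards the gate.

```bash
python3 - <<'E'
from plant import ctrl
from h import *
f0=np.array([.111,-.207,-2.673]);q=None
ctrl.servo_line(tw(-.050,-.276,.0155),feed=.05)
y=-.276
while y<-.2105:
    y+=.005;y=min(y,-.210);ctrl.servo_line(tw(-.050,y,.0155),feed=.03);F=ctrl.get_force()-f0;ft=F[:2]@TM
    print(round(y,4),wt(ctrl.get_position())[:2].round(4),ft.round(2),F[2].round(2))
    if ft[1]<-5: break
snap("wrist","w12");snap("top","t5");print(ctrl.get_clock())
c=cv2.imread("pics/t5.png")[125:260,205:375]
cv2.imwrite("pics/m6.png",np.hstack([cv2.resize(cv2.imread("pics/w12.png"),(400,300)),cv2.resize(c,(400,300),interpolation=cv2.INTER_CUBIC)]))
E
```

```text
-0.271 [-0.05   -0.2708] [-0.51  1.08] -0.78
-0.266 [-0.05   -0.2654] [0.39 0.25] -0.88
-0.261 [-0.0499 -0.2603] [0.36 0.65] -0.26
-0.256 [-0.0499 -0.2553] [0.01 0.42] 0.14
-0.251 [-0.05   -0.2504] [-0.56 -0.01] -0.41
-0.246 [-0.05   -0.2453] [-0.85  0.96] 0.26
-0.241 [-0.05   -0.2403] [-0.74 -0.45] -0.65
-0.236 [-0.0499 -0.2353] [-0.36  0.17] -0.62
-0.231 [-0.0499 -0.2303] [-0.21  0.74] -0.12
-0.226 [-0.05   -0.2253] [ 0.19 -0.28] -0.04
-0.221 [-0.05   -0.2203] [-0.11 -1.01] 1.0
-0.216 [-0.05   -0.2153] [0.24 0.54] -0.41
-0.211 [-0.05   -0.2103] [-0.45  0.42] -0.44
-0.21 [-0.05   -0.2098] [ 0.   -0.45] -0.46
34.1583
```

View pics/m6.png

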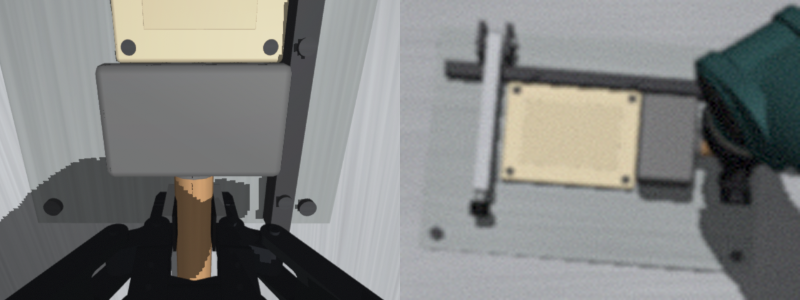

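The lid is close to the gate and still along the rail, with the face flush. Creeping in now.

```bash
python3 - <<'E'
from plant import ctrl
from h import *
f0=np.array([.111,-.207,-2.673])
y=-.210;n=0
while y<-.194:
    y+=.0008 if n==0 else .0004;ctrl.servo_line(tw(-.050,y,.0155),feed=.02);ctrl.wait(.02);F=favg(ctrl,3,.02)-f0;ft=F[:2]@TM
    print(round(y,4),wt(ctrl.get_position())[:2].round(4),ft.round(2),F[2].round(2))
    if ft[1]<-1.8:n=1
    if ft[1]<-5.5: break
for _ in range(6):ctrl.wait(.1);print(((ctrl.get_force()-f0)[:2]@TM).round(1))
snap("wrist","w13");print(ctrl.get_clock())
E
```

```text
-0.2092 [-0.05   -0.2094] [-0.07 -0.43] -0.05
-0.2084 [-0.05   -0.2085] [ 0.25 -0.6 ] 0.04
-0.2076 [-0.05   -0.2074] [-0.01 -0.59] -0.28
-0.2068 [-0.05   -0.2066] [-0.09 -0.47] 0.18
-0.206 [-0.05   -0.2059] [ 0.   -0.28] -0.34
-0.2052 [-0.05   -0.2051] [ 0.18 -0.17] -0.33
-0.2044 [-0.05   -0.2043] [-0.24 -0.56] -0.14
-0.2036 [-0.05   -0.2035] [ 0.07 -0.31] -0.4
-0.2028 [-0.05   -0.2027] [-0.74 -0.68] 0.08
-0.202 [-0.0501 -0.2021] [ 0.33 -0.92] -0.55
-0.2012 [-0.0501 -0.2021] [-0.45 -3.28] 0.73
-0.2008 [-0.0501 -0.2021] [-0.36 -4.89] 1.07
-0.2004 [-0.0502 -0.202 ] [-0.16 -5.81] 1.47
[-0.4 -6.1]
[-1.3 -6. ]
[-0.9 -5.3]
[-0.6 -6.1]
[-1.  -5.8]
[-1.4 -5.2]
38.925
```

View pics/w13.png

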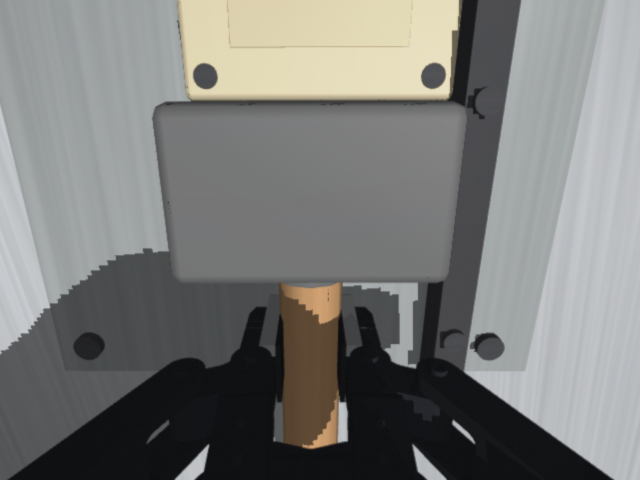

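Pressed home on the gate at about 5.8 N for 0.6 s. Next I'll retreat and look straight down along the rail/lid seam and the gate seam.

```bash
python3 - <<'E'
from plant import ctrl
from h import *
ctrl.servo_line(tw(-.050,-.225,.0155),feed=.06)
ctrl.servo_line(tw(-.050,-.225,.09),feed=.15)
ctrl.servo_line(tw(-.010,-.165,.12),feed=.15);print(ctrl.get_clock())
w=snap("wrist","w14")
for P in((0,-.001,.012),(0,-.06,.012),(0,-.12,.012),(-.094,-.12,.012),(-.047,0,.012)): print(P,proj(w,tw(*P)).round(1))
cv2.imwrite("pics/w14c.png",cv2.resize(cv2.imread("pics/w14.png")[:200,100:500],None,fx=2,fy=2,interpolation=cv2.INTER_CUBIC))
E
```

```text
40.8
(0, -0.001, 0.012) [[331.1 -65.2]]
(0, -0.06, 0.012) [[329.3  56.6]]
(0, -0.12, 0.012) [[327.8 161. ]]
(-0.094, -0.12, 0.012) [[177.9 160.9]]
(-0.047, 0, 0.012) [[242.  -67.5]]
```

View pics/w14c.png

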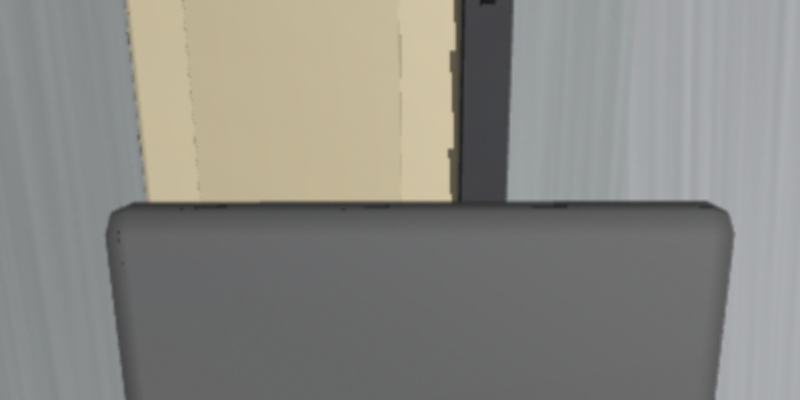

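```bash
python3 - <<'E'
from plant import ctrl
from h import *
ctrl.servo_line(tw(-.020,-.10,.13),feed=.2);print(ctrl.get_clock())
w=snap("wrist","w15")
for P in((0,0,.012),(-.047,0,.012),(-.094,0,.012),(-.047,0,.044)): print(P,proj(w,tw(*P)).round(1))
a=cv2.imread("pics/w15.png")[:130,100:500];b=cv2.imread("pics/w14.png")[:105,290:370]
cv2.imwrite("pics/w15c.png",cv2.resize(a,None,fx=2,fy=2,interpolation=cv2.INTER_NEAREST));cv2.imwrite("pics/w14d.png",cv2.resize(b,None,fx=5,fy=5,interpolation=cv2.INTER_NEAREST))
E
```

```text
41.3333
(0, 0, 0.012) [[344.4  69.2]]
(-0.047, 0, 0.012) [[267.1  69.1]]
(-0.094, 0, 0.012) [[189.8  69. ]]
(-0.047, 0, 0.044) [[260.9  65.4]]
```

View pics/w15c.png

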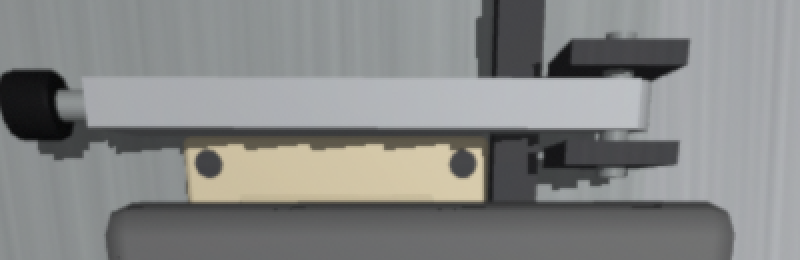

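View pics/w14d.png

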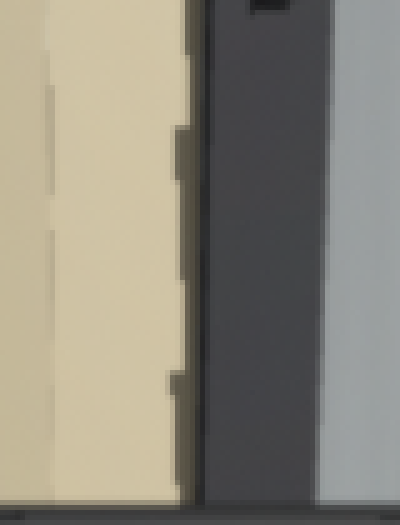

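Both seams are flush: lid against the rail with no bed visible between, and lid running under the gate edge. Now I'll lay the mallet down by feel at its old place.

```bash
python3 - <<'E'
from plant import ctrl
from h import *
g=[.4367,-.3953];q=down(19)
ctrl.servo_line(tw(-.060,-.20,.15),feed=.2)
ctrl.move_pose(np.r_[g,.07],q)
ctrl.servo_line(np.r_[g,.013],feed=.1);f0=favg(ctrl,4);z=.013
while z>.006:
    z-=.0007;ctrl.servo_line(np.r_[g,z],feed=.03);F=favg(ctrl,2,.02)-f0;print(round(z,4),ctrl.get_position()[2].round(4),F.round(2))
    if F[2]>4.5:break
ctrl.gripper_open();print(ctrl.get_gripper_width(),ctrl.get_clock())
p=ctrl.get_position()
ctrl.servo_line(np.r_[p[:2],.12],feed=.15)
snap("wrist","w16");snap("top","t6");snap("scene","s6");print(ctrl.get_clock())
c=cv2.imread("pics/t6.png")[125:260,205:375];d=cv2.imread("pics/t6.png");e=cv2.imread("pics/s6.png")
cv2.imwrite("pics/m7.png",np.vstack([np.hstack([cv2.resize(cv2.imread("pics/w16.png"),(400,300)),cv2.resize(c,(400,300),interpolation=cv2.INTER_CUBIC)]),np.hstack([cv2.resize(d,(400,300)),cv2.resize(e,(400,300))])]))
E
```

```text
0.0123 0.0126 [-0.    0.65 -0.75]
0.0116 0.0116 [0.77 0.27 0.6 ]
0.0109 0.0108 [-0.08  0.05  0.06]
0.0102 0.0101 [ 0.26  0.35 -0.01]
0.0095 0.0095 [0.41 0.37 0.27]
0.0088 0.0088 [ 0.75  0.78 -0.18]
0.0081 0.0081 [-0.06 -0.01  0.12]
0.0074 0.0075 [0.03 0.18 1.6 ]
0.0067 0.0072 [-2.54  0.05  7.92]
0.08503660478539142 47.3917
48.45
```

View pics/m7.png

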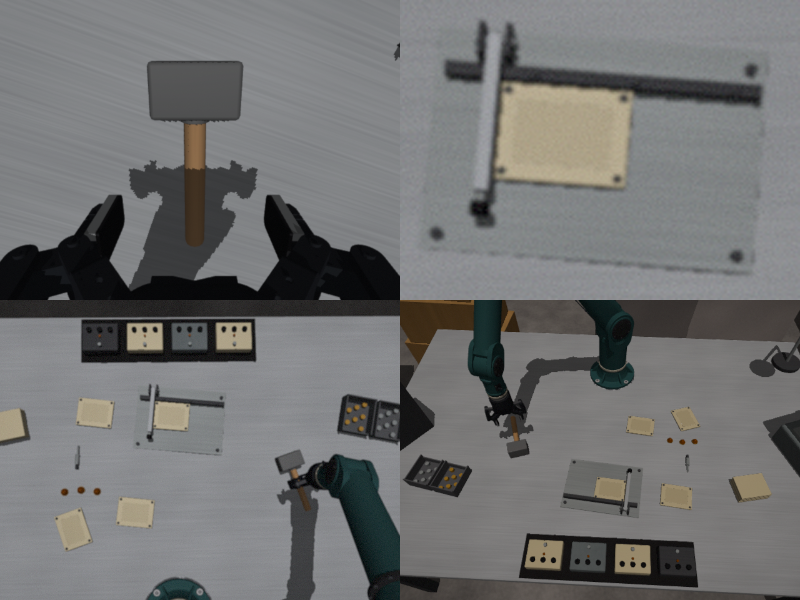

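The mallet lies flat on the counter. The gate is down and the lid sits in the corner of rail and gate. The lenses (top view, half scale, near (65–97,491)) and the plug are where they were. Quick numeric check, then hand in.

```bash
python3 - <<'E'
import pickle
from plant import ctrl
from h import *
t=pickle.load(open("t6.pkl","rb"));s=pickle.load(open("s6.pkl","rb"));d=pickle.load(open("s0.pkl","rb"))
print("scene diff lens/plug",np.abs(d["top"]["color"][225:320,90:170].astype(int)-t["color"][225:320,90:170]).mean())
c=lidmask(t,(235,150,345,235));W=onz(t,c[:,0,:].astype(float),.012)[:,:2].astype(np.float32);r=cv2.minAreaRect(W);print(r,wt(np.r_[r[0],0]))
ctrl.finish_job();print(ctrl.get_clock())
E
```

```text
scene diff lens/plug 5.909736842105263
((0.6485591530799866, 0.01446836069226265), (0.11749278008937836, 0.09280703216791153), 84.67493438720703) [-0.04858443 -0.06027132  0.        ]
the job is handed in; nothing more can be done
the job is handed in; nothing more can be done
```

I carried out the job and handed it in; the clock read 48.5 s at the last reading, inside the 72 s limit. No verdict was reported.

- **Gate:** I swung it down by feel. Its stop showed at 44 mm and I pressed to about 9 N.
- **Lid:** I pushed it only with the mallet, first onto the rail and then along it to the gate. I held it for about 0.6 s against each, at 6–7 N on the rail and about 6 N on the gate. The highest reading was 7.3 N, against the 15 N limit.
- **Mallet:** I laid it flat back at its old place on the counter, clear of the track.

**Last checks:**
- **Seams:** The close views showed both seams flush. The fixed top camera put the lid centre at (-48.6, -60.3) mm from the track corner, where (-47, -60) is seated. The lid was square to within about 0.1°. The 1.6 mm difference in x is within the camera calibration, and the close view of the rail seam showed no gap.
- **Lenses and plug:** I judged these unmoved by eye. The picture difference over that area averaged 5.9 grey levels, and I had no noise baseline to compare it with.
- **Failed or disagreed:** One two-view height check, on the mallet head's rear edge, gave a bad result, probably from a misread pixel row. The one on the handle end gave 34 mm, against 25 mm in the text. I took the grasp height from the text, and feeling the counter when laying the mallet down agreed with it. The two fixed cameras differed by about 4 mm on the track's position, so I used the wrist view.

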